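# Draw a stick of relays from the bench magazine and kit it

### The arm

A 6-joint arm with a two-finger parallel gripper is mounted at the origin on a cart in front of the work surface, level with it; the furniture and walls round the work are solid. World frame = base frame: x ahead of the robot, y to its left, z up, the work surface at z = 0. Lengths are in mm, angles in degrees, forces in N, time in s.
With the tool pointing down it reaches from about 350 to 850 mm from the base axis. Payload 8.1 kg.
Tool frame: the origin (TCP) lies midway between the tips of the shut fingers; the grasp point (between the pads) lies 19 mm behind it; z points along the fingers, y is the line along which they close (so a half turn about z gives the same grasp; the last joint's range is limited). The gripper opens to 85 mm and grips with 20 to 120 N. Pads are 22 mm wide; open, the fingers measure 114 mm over their backs; the gripper's body (76 mm by 85 mm) begins 54 mm behind the grasp point. The pads swing forward as they close: fully open they stand 13 mm farther back than shut.
Start: joints at [-4.893, 7.471, 85.268, -0, 87.261, -4.893], TCP at [600.004, 0.022, 231.292] pointing down, gripper open.
Joint ranges: [-169.43, 169.43], [-51.17, 129.36], [1.28, 143.12], [-76.62, 256.62], [0, 156.53], [-152.29, 152.29]. Speed limits (degrees/s): [136.94, 136.94, 159.86, 180, 180, 180].

### API

Orientations are given as [roll, pitch, yaw] about the fixed x, y, z axes, in that order (R = Rz(yaw) Ry(pitch) Rx(roll)).
In Python, from bench import sense, snapshot, camera_params, hand_in, masks_of, pinpoint gives the robot as it stands.
- The arm moves only by the tool step_arm, never from a script. Its argument "targets" is a list of rows, each an object with "angular": the turn, a rotation vector about the tool's x, y, z scaled (see below), a list of three; "dp": the shift along the tool's x, y, z scaled (see below), a list of three; "fingers": the closure, from 0 (fully open) to 1 (shut). A call has exactly 8 rows; each row is the pose to reach, as a shift and turn from the pose commanded when the call began, along the tool's axes at that moment, turning the shorter way round; what a row does not reach only later rows make up. The controller multiplies each number of a shift by 0.2 m and each number of a turn by 180 degrees. A row lasts 1/8 s, in which the tool goes at most 62.5 mm and 10.7 degrees, less where a joint would pass 70% of its speed; a pose out of reach is approached as far as the arm can. A call with a number of a shift or a turn outside -1 to 1 is refused whole. A call with a gripper value outside its range is refused whole. The fingers move at their own pace and stop on an object; "newtons" is the grip in N (left out, the last holds). Time passes only in rows, so rows that repeat a pose let the fingers close, or fill a call up. It gives the time, the measured TCP pose, the force, the opening and the grip force at its end, in the units of the state.
- sense(): the state, without advancing time (a new reading comes with each control period).
- snapshot(name): name is "scene" or "side" or "wrist"; returns the picture (420x560x3 uint8, blue, green, red); there is no depth.
- camera_params(name): a dict with "vfov" (degrees; the focal length in pixels is half the picture's height over the tangent of half this angle, whatever the lens; pixels are square), "cx", "cy" (the principal point, pixels), "R" (3x3) and "t" (3): a world point X has camera coordinates R X + t. Camera axes: x right, y down, z forward; pixel columns grow to the right and rows downward; lengths in mm; the calibration is good to about 2 mm. The wrist camera is an equidistant fisheye: a pixel r from the principal point sees the ray r / f radians off the axis. A picture is of the moment at which its call begins: read the wrist's pose just before it. camera_params takes no time and is no camera call; for the wrist camera it gives the pose at the moment of the call.
- hand_in(): hands the job in; it is judged then, once.
Trained networks look in the newest picture that a camera, given by its name, has taken for a name from the list of things; names that differ only in an ending like _2 or _b are one class to them, and where a whole thing is asked for, a point or a joint stands for the part that bears it (a point fixed in the world has none). Each returns a list of dicts, best first, with "conf" (0 to 1); they miss things now and then, are a little off and sometimes report something else, mostly with a low value. They report only what shows in the picture. A call takes as long as a camera call.
- masks_of(camera, label): "pixels" (420x560 bool, what is visible of it) and "at" ([column, row] in pixels, amid what is visible of it).
- pinpoint(camera, label): "at" ([column, row] in pixels: a listed point, or the origin of a listed thing).
The state is a dict: "time": time; "joint_pos": joint angles; "qd": joint speeds; "joint_efforts": joint torques, N m; "tool_pos": TCP position; "tcp_rot": TCP orientation; "ft_force": force on the tool from outside, world axes, zero at the start; "wrist_torque": the same for the moment, N m; "finger_gap": finger opening in mm; "grip_force": force on a finger pad.
Only numpy, scipy, OpenCV 4.12 (cv2) and the standard library are available. Lean on these libraries where they do the work, as an engineer would, in place of code of your own. Each camera call takes 0.05 s, during which the arm holds its last target. There are 200 camera calls.

### The job

The next job needs the stick of relays with the green end plugs. Lift its front end over the lip of its lane, draw it out endwise from under the magazine's shelf, and set it gently down, flat and right side up, in the empty pair of notches of the kit tray. Leave the other two sticks in their lanes.

Things in the scene. Friction and masses are not known exactly. Their poses are not given: they have to be found in the camera images.
- stick_green: The wanted stick: a clear rectangular tube of blue relays with a green plug at each end, 180 long x 24 wide x 20 high mm, about 0.12 kg. Origin: centre of its underside; x runs along its length, z is up out of its top. At the start x points to the rear of the magazine and rises 18 degrees; the end at x = -90 mm is the front (lower) end, at the lip. It lies in any of the three lanes.
- stick_red: Stick with red end plugs, same size and axes; it stays in its lane.
- stick_yellow: Stick with yellow end plugs, same size and axes; it stays in its lane.
- green_front (a point): Middle of the lower edge of the green stick's front end (x = -90 mm of the stick), standing about 1.5 mm behind its lip at the start; axes as the stick's. The last 42 mm of the stick, at its rear end, lie under a hold-down bridge across all lanes, 7 mm above the stick: it cannot be lifted out bodily, but swings up about the lower edge of its rear end.
- magazine: Stick magazine of sheet metal, fixed, 234 wide x 190 deep x 177 high mm, front towards the robot. Origin on the bench under it: x to the rear along the lanes, y across, z up. Three lanes at y = -64, 0, +64 mm rise to the rear at 18 degrees. 40 mm free between neighbouring sticks: open the gripper only partly. Behind x = -30 mm each stick lies between guides 10 mm high, 2.5 mm free each side.
- lip_middle (a point): Top of the middle lane's lip (x = -105, z = 66 mm in the magazine); axes as the magazine's. The front 64 mm of each stick lies on a tongue 16 mm wide, its end turned up 12 mm, square to the lane, as a lip 3 mm thick, which keeps the stick from sliding out. Front end swung up 15 to 20 mm (24 at most), the stick slides over it along its own length.
- shelf_edge (a point): Lower front edge of the blue top shelf, middle (x = -74, z = 165 mm in the magazine); axes as the magazine's. It overhangs all but the front 25 mm of the sticks: lean the gripper back towards the robot by 30 to 45 degrees there, and draw the stick out some 150 mm before raising it. Rims to z = 177 mm; a tape roll and a tin are fixed on top (to z = 195 mm).
- kit_tray: Grey kit tray, fixed, 220 x 170 mm, walls 30 mm high, 3 mm thick. Origin on the bench under its centre, x along its length (away from the robot), y across, z up. Two cross ribs 6 mm thick, at x = -45 and +45 mm, each with notches 32 mm wide, bottoms at z = 18 mm, rib tops z = 30 mm. The pair at y = +14 mm holds a stick with white plugs, beyond it lie a heat sink and an adapter; the pair at y = -45 mm is empty.
- empty_notches (a point): Centre of the empty pair of notches, at the height of their bottoms (18 mm above the bench), midway between the ribs; axes as the tray's. The stick's underside centre belongs here; it may lie either way round and up to 15 mm off along the tray. 25 mm free to the side wall, 35 mm to the white-plugged stick; the tray is 214 mm long inside.

How it is judged:
By the outcome, as a careful person would: the job done as asked, in the order asked, and still so for the second after the job is handed in, with the robot touching nothing.
It also fails if it takes over 53 s, if anything falls off the work surface, if the arm or the gripper's body presses on something with over 40 N, if the wrist force passes 120 N, or if a joint passes its speed limit or range.

## Working session

There is one attempt and no reset: what is moved stays moved. The work goes in short steps, Python scripts to look and compute and a tool call to move; the robot and the scene stay as the last step left them, time stands still between calls to the robot, and variables do not carry over. Pictures are saved under pics/ and viewed, at most 12 in all, crops included, and the job is handed in when it is done.

Besides the shell and the picture viewer there is one more tool, called after "Emit:" as name(argument=value, ...), one argument or row to a line, values as JSON. step_arm: Moves the arm, as the interface text tells. Its arguments: {"type":"object","properties":{"targets":{"type":"array","items":{"type":"object","properties":{"angular":{"type":"array","items":{"type":"number","minimum":-1,"maximum":1}},"dp":{"type":"array","items":{"type":"number","minimum":-1,"maximum":1}},"fingers":{"type":"number"}}}},"newtons":{"type":"number"}},"required":["targets"]}

```bash
mkdir -p pics; ls; cat > h.py <<'E'
import numpy as np,cv2
from scipy.spatial.transform import Rotation as Rn
from bench import *
def ray(cam,p,P=None):
    P=P or camera_params(cam); R=np.array(P['R']);t=np.array(P['t'])
    f=210/np.tan(np.radians(P['vfov']/2)); d=(np.array(p,float)-[P['cx'],P['cy']])
    if cam=='wrist':
        r=np.hypot(*d);a=r/f; v=np.r_[d/max(r,1e-9)*np.sin(a),np.cos(a)]
    else: v=np.r_[d/f,1]; v/=np.linalg.norm(v)
    return -R.T@t, R.T@v
def atz(cam,p,z,P=None):
    o,v=ray(cam,p,P); return o+v*(z-o[2])/v[2]
def tri(l):
    A=0;b=0;
    for o,v in l:
        M=np.eye(3)-np.outer(v,v);A=A+M;b=b+M@o
    X=np.linalg.solve(A,b); return X,[round(float(np.linalg.norm(np.cross(X-o,v))),1) for o,v in l]
E
python3 - <<'E'
from h import *
s=sense();print(s)
ims=[snapshot(c) for c in('scene','side','wrist')]
for c,i in zip(('scene','side','wrist'),ims):cv2.imwrite(f'pics/{c}0.png',i)
for n in ['green_front','stick_green','stick_red','stick_yellow','magazine','lip_middle','shelf_edge','kit_tray','empty_notches']:
    for c in('scene','side','wrist'):
        print(n,c,[(np.round(d['at']).tolist(),round(d['conf'],2)) for d in pinpoint(c,n)[:2]])
for c in('scene','side','wrist'):
    P=camera_params(c);print(c,P['vfov'],np.round(ray(c,[P['cx'],P['cy']]),2).tolist())
E
```

```text
pics
{'time': 0.0, 'joint_pos': array([-4.89203798e+00,  7.51707495e+00,  8.53297371e+01,  5.73070550e-04,
        8.72640563e+01, -4.89382249e+00]), 'qd': array([-0.00562151,  0.07663823,  0.00936912, -0.10013727, -0.00825927,
        0.08191982]), 'joint_efforts': array([-1.90700346e-03, -5.69404185e+01, -5.00557995e+01, -2.19391650e-04,
        1.44415747e-02,  7.24149572e-05]), 'tool_pos': array([5.99428932e+02, 8.55760373e-02, 2.30219574e+02]), 'tcp_rot': array([-1.79889585e+02, -1.00283962e-02,  9.00017469e+01]), 'ft_force': array([-0.5928085 , -1.04076011, -0.24394617]), 'wrist_torque': array([-0.01760994, -0.03643791, -0.02412556]), 'grip_force': 0.0, 'finger_gap': 85.17242707094617}
green_front scene [([350.0, 304.0], 0.74)]
green_front side [([317.0, 176.0], 0.75)]
green_front wrist []
stick_green scene [([376.0, 286.0], 0.86)]
stick_green side [([309.0, 185.0], 0.69), ([295.0, 158.0], 0.61)]
stick_green wrist []
stick_red scene [([359.0, 255.0], 0.83)]
stick_red side []
stick_red wrist []
stick_yellow scene [([367.0, 269.0], 0.64), ([334.0, 283.0], 0.52)]
stick_yellow side
[... 158 characters left out ...]
rist []
lip_middle scene [([335.0, 284.0], 0.94)]
lip_middle side [([310.0, 183.0], 0.92)]
lip_middle wrist []
shelf_edge scene [([351.0, 253.0], 0.87)]
shelf_edge side [([303.0, 151.0], 0.76)]
shelf_edge wrist []
kit_tray scene [([195.0, 212.0], 0.64)]
kit_tray side [([273.0, 362.0], 0.84), ([272.0, 340.0], 0.2)]
kit_tray wrist []
empty_notches scene [([206.0, 208.0], 0.89), ([350.0, 256.0], 0.4)]
empty_notches side [([270.0, 342.0], 0.81)]
empty_notches wrist [([255.0, 18.0], 0.84)]
scene 48.12754975050498 [[-213.98, -779.99, 996.13], [0.6, 0.5, -0.63]]
side 52.64762614886776 [[471.13, 723.9, 835.2], [0.1, -0.76, -0.64]]
wrist 65.70646984690485 [[599.27, 74.88, 373.1], [0.0, -0.29, -0.96]]
```

```bash
python3 - <<'E'
from h import *
for n,a,b in [('gf',[350,304],[317,176]),('lip',[335,284],[310,183]),('shelf',[351,253],[303,151]),('mag',[364,287],[278,187]),('tray',[195,212],[273,362]),('notch',[206,208],[270,342])]:
    X,e=tri([ray('scene',a),ray('side',b)]);print(n,X.round(1),e)
print('notch side z18',atz('side',[270,342],18),atz('scene',[206,208],18),'tray',atz('side',[273,362],0),atz('scene',[195,212],0))
a=cv2.imread('pics/scene0.png');b=cv2.imread('pics/side0.png')
A=cv2.resize(a[150:350,130:450],(800,500),interpolation=cv2.INTER_CUBIC);cv2.imwrite('pics/a.png',A)
B=cv2.resize(b[90:390,170:420],(500,600),interpolation=cv2.INTER_CUBIC);cv2.imwrite('pics/b.png',B)
E
```

```text
gf [ 520.5 -414.6   56.2] [0.7, 0.7]
lip [ 538.4 -352.2   71. ] [0.3, 0.3]
shelf [ 567.6 -368.9  173.1] [1.1, 1.1]
mag [ 640.5 -391.9    9.2] [5.4, 5.4]
tray [554.5 226.7  -2.4] [0.5, 0.5]
notch [570.3 191.6  21.3] [3.3, 3.3]
notch side z18 [567.70175999 191.38743195  18.        ] [576.83512939 194.85770691  18.        ] tray [554.68132489 227.80274478   0.        ] [552.06957879 224.33919173   0.        ]
```

View pics/a.png

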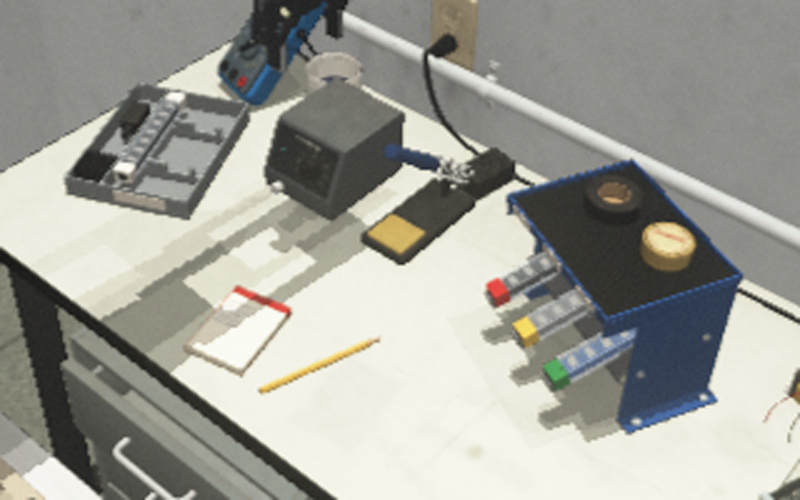

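View pics/b.png

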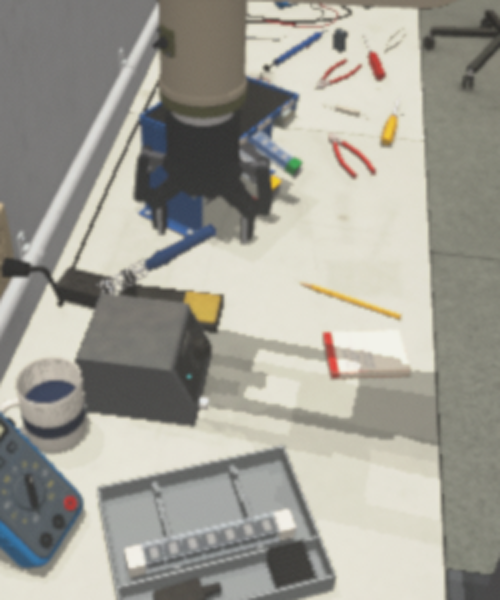

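```bash
cat >> h.py <<'E'
import json,os
def cmd():
    if os.path.exists('cmd.json'):
        c=json.load(open('cmd.json'));return np.array(c[0]),np.array(c[1])
    return np.array([600.004,.022,231.292]),Rn.from_euler('xyz',[180,0,90],degrees=True).as_matrix()
def done(dp,ang):   # record the last row of a call
    p,R=cmd();p=p+R@np.array(dp)*200;R=R@Rn.from_rotvec(np.array(ang)*np.pi).as_matrix()
    json.dump([p.tolist(),R.tolist()],open('cmd.json','w'))
def toolR(yaw,lean):  # tool y = across (yaw+90), leaned back
    c,s=np.cos(np.radians(yaw)),np.sin(np.radians(yaw));l=np.radians(lean)
    X=np.array([c,s,0]);Y=np.array([-s,c,0]);z=np.sin(l)*X-np.cos(l)*np.array([0,0,1])
    return np.c_[np.cross(Y,z),Y,z]
def rows(poses):  # poses: list of (p,R) -> rows rel. commanded
    p0,R0=cmd()
    for p,R in poses:
        print('dp',(R0.T@(np.array(p)-p0)/200).round(3).tolist(),'ang',(Rn.from_matrix(R0.T@R).as_rotvec()/np.pi).round(3).tolist())
def lin(pT,RT,n=8):
    p0,R0=cmd();rv=Rn.from_matrix(R0.T@RT).as_rotvec()
    rows([(p0+(np.array(pT)-p0)*k/n,R0@Rn.from_rotvec(rv*k/n).as_matrix()) for k in range(1,n+1)])
E
python3 - <<'E'
from h import *
p0,R0=cmd();RT=toolR(-21.5,40);pT=np.array([470,-396,147.])
rv=Rn.from_matrix(R0.T@RT).as_rotvec()
for k in(.25,.5,.75,1): rows([(p0+(pT-p0)*k,R0@Rn.from_rotvec(rv*k).as_matrix())])
E
```

```text
dp [-0.495, -0.163, 0.105] ang [-0.033, -0.049, -0.091]
dp [-0.99, -0.325, 0.211] ang [-0.066, -0.097, -0.182]
dp [-1.485, -0.488, 0.316] ang [-0.099, -0.146, -0.273]
dp [-1.98, -0.65, 0.421] ang [-0.133, -0.195, -0.364]
```

Emit:
step_arm(
  targets=[
    {"dp": [-0.25,-0.08,0.05],"angular": [-0.016,-0.024,-0.045],"fingers": 0.44},
    {"dp": [-0.5,-0.16,0.1],"angular": [-0.033,-0.05,-0.09],"fingers": 0.44},
    {"dp": [-0.7,-0.24,0.15],"angular": [-0.045,-0.07,-0.13],"fingers": 0.44},
    {"dp": [-0.85,-0.3,0.18],"angular": [-0.06,-0.09,-0.16],"fingers": 0.44},
    {"dp": [-1,-0.33,0.21],"angular": [-0.066,-0.1,-0.18],"fingers": 0.44},
    {"dp": [-1,-0.33,0.21],"angular": [-0.08,-0.12,-0.22],"fingers": 0.44},
    {"dp": [-1,-0.33,0.21],"angular": [-0.09,-0.14,-0.26],"fingers": 0.44},
    {"dp": [-1,-0.33,0.21],"angular": [-0.1,-0.15,-0.28],"fingers": 0.44},
  ],
)

```text
time: 2.5
tool_pos: [533.7, -199.8, 189.1]
tcp_rot: [175.3, 31.1, 140.6]
ft_force: [0.5, 0.4, -0.2]
finger_gap: 47.8
grip_force: 0.0
```

```bash
python3 - <<'E'
from h import *
done([-1,-.33,.21],[-.1,-.15,-.28]); print(cmd(),Rn.from_matrix(cmd()[1]).as_euler('xyz',True),{k:sense()[k] for k in('tool_pos','tcp_rot','finger_gap')})
lin([470,-396,147],toolR(-21.5,40),4)
E
```

```text
(array([ 534.004, -199.978,  189.292]), array([[-0.66022268,  0.60212963,  0.44893866],
       [ 0.54586968,  0.79524657, -0.26383555],
       [-0.51588012,  0.07087179, -0.85372413]])) [175.25448015  31.0563019  140.41618309] {'tool_pos': array([ 533.6513265 , -199.79146811,  189.08604679]), 'tcp_rot': array([175.30538397,  31.14844219, 140.60858174]), 'finger_gap': 47.77489547167898}
dp [-0.054, -0.247, 0.074] ang [-0.008, -0.011, -0.021]
dp [-0.107, -0.494, 0.148] ang [-0.016, -0.023, -0.042]
dp [-0.161, -0.74, 0.222] ang [-0.024, -0.034, -0.063]
dp [-0.215, -0.987, 0.295] ang [-0.032, -0.046, -0.084]
```

Emit:
step_arm(
  targets=[
    {"dp": [-0.04,-0.18,0.05],"angular": [-0.006,-0.009,-0.016],"fingers": 0.44},
    {"dp": [-0.09,-0.4,0.12],"angular": [-0.014,-0.02,-0.035],"fingers": 0.44},
    {"dp": [-0.13,-0.6,0.18],"angular": [-0.02,-0.03,-0.05],"fingers": 0.44},
    {"dp": [-0.17,-0.8,0.24],"angular": [-0.026,-0.037,-0.068],"fingers": 0.44},
    {"dp": [-0.2,-0.93,0.28],"angular": [-0.03,-0.043,-0.08],"fingers": 0.44},
    {"dp": [-0.215,-0.987,0.295],"angular": [-0.032,-0.046,-0.084],"fingers": 0.44},
    {"dp": [-0.215,-0.987,0.295],"angular": [-0.032,-0.046,-0.084],"fingers": 0.44},
    {"dp": [-0.215,-0.987,0.295],"angular": [-0.032,-0.046,-0.084],"fingers": 0.44},
  ],
)

```text
time: 3.5
tool_pos: [470.2, -395.6, 147.2]
tcp_rot: [-179.9, 40.0, 158.6]
ft_force: [-1.3, 0.4, -0.1]
finger_gap: 47.8
grip_force: 0.0
```

```bash
python3 - <<'E'
from h import *
done([-.215,-.987,.295],[-.032,-.046,-.084]); print(cmd()[0],{k:sense()[k] for k in('tool_pos','tcp_rot','finger_gap')})
P=camera_params('wrist');i=snapshot('wrist');s=snapshot('scene')
cv2.imwrite('pics/w1.png',i)
pp={}
for n in ['green_front','stick_green','lip_middle','shelf_edge','stick_yellow','stick_red']:
    d=pinpoint('wrist',n);print(n,[(np.round(x['at'],1).tolist(),round(x['conf'],2)) for x in d[:3]])
    if d: pp[n]=d[0]['at']
d=pinpoint('scene','green_front')
e=pinpoint('side','green_front')
print(d and d[0],e and e[0])
snapshot('side')
e=pinpoint('side','green_front');print(e and e[0])
for n,z in [('green_front',55),('lip_middle',66),('shelf_edge',165)]:
    if n in pp: print(n,atz('wrist',pp[n],z,P))
g=masks_of('wrist','stick_green')
if g: np.save('gm.npy',g[0]['pixels']);print(g[0]['conf'],g[0]['at'])
json.dump({k:np.array(v).tolist() for k,v in P.items()},open('P1.json','w'))
E
```

```text
[ 470.02056767 -395.9983654   147.11503075] {'tool_pos': array([ 470.20141175, -395.58963105,  147.24663702]), 'tcp_rot': array([-179.91814876,   40.01372238,  158.56078446]), 'finger_gap': 47.812090934257334}
green_front [([285.6, 189.6], 0.96)]
stick_green [([276.0, 267.0], 0.9)]
lip_middle [([369.0, 200.7], 0.79)]
shelf_edge []
stick_yellow []
stick_red [([398.4, 269.3], 0.56)]
{'at': [350.4, 299.3], 'conf': 0.92} {'at': [316.8, 176.0], 'conf': 0.75}
{'at': [318.4, 175.7], 'conf': 0.62}
green_front [ 518.79787953 -409.94581739   55.        ]
lip_middle [ 541.06281615 -349.72697911   66.        ]
0.81 [280.2, 253.6]
```

View pics/w1.png

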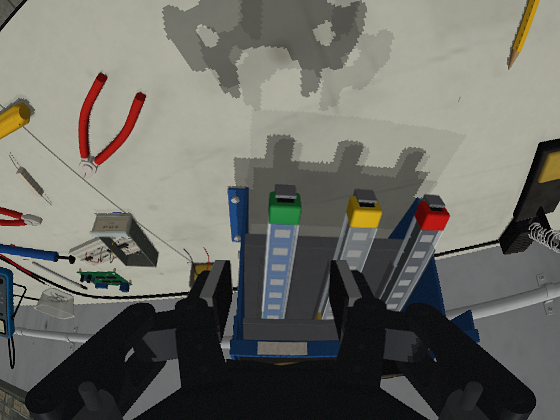

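```bash
python3 - <<'E'
from h import *
P=json.load(open('P1.json'));i=cv2.imread('pics/w1.png');h=cv2.cvtColor(i,cv2.COLOR_BGR2HSV)
c={}
for n,lo,hi in [('g',50,80),('y',22,32),('r',0,6)]:
    m=((h[...,0]>=lo)&(h[...,0]<=hi)&(h[...,1]>150)&(h[...,2]>90)).astype(np.uint8);m[:185]=0;m[235:]=0;m[:,:255]=0;m[:,470:]=0
    k,l,s,ce=cv2.connectedComponentsWithStats(m);j=1+s[1:,4].argmax();c[n]=ce[j];
    X=atz('wrist',ce[j],74,P);print(n,s[j],ce[j].round(1),X.round(1))
for p in[(270,205),(300,205),(286,196),(286,223),(286,187)]: print(p,atz('wrist',p,76,P).round(1))
lp=[atz('wrist',p,66,P) for p in[(286,190),(363,196),(424,203)]];print(np.round(lp,1))
g=np.load('gm.npy');
for r in (230,250,270,290,310): x=np.where(g[r])[0];print(r,x.min(),x.max())
# near stick edges on top plane: intersect with plane thru gf tilted 18
def plane(p,X0,n):
    o,v=ray('wrist',p,P);return o+v*((X0-o)@n)/(v@n)
yaw=np.radians(-21.5);n=np.array([-.309*np.cos(yaw),-.309*np.sin(yaw),.951]);X0=np.array([519,-411,55.])+20*n
for r in (210,230,250,270,290,310):
    x=np.where(g[r])[0];a=plane((x.min(),r),X0,n);b=plane((x.max(),r),X0,n);print(r,a.round(1),b.round(1),np.linalg.norm(a-b).round(1))
E
```

```text
g [269 206  32  19 525] [284.2 214.8] [ 524.4 -413.3   74. ]
y [350 196  32  32 661] [364.7 215. ] [ 547.4 -355.3   74. ]
r [421 201  29  29 447] [434.6 219.7] [ 577.4 -298.2   74. ]
(270, 205) [ 505.9 -417.1   76. ]
(300, 205) [ 513.6 -397.2   76. ]
(286, 196) [ 499.8 -402.7   76. ]
(286, 223) [ 533.  -415.1   76. ]
(286, 187) [ 490.4 -399.2   76. ]
[[ 505.8 -404.9   66. ]
 [ 533.2 -353.2   66. ]
 [ 560.8 -305.8   66. ]]
230 267 298
250 266 295
270 264 291
290 263 288
310 261 284
210 [ 512.3 -421.5   75.2] [ 521.1 -398.9   75.2] 24.2
230 [ 529.2 -429.4   81.3] [ 538.  -407.1   81.3] 23.9
250 [ 548.2 -438.3   88.1] [ 556.8 -416.3   88.1] 23.7
270 [ 569.3 -449.3   95.8] [ 577.8 -427.4   95.8] 23.5
290 [ 594.  -461.1  104.7] [ 602.4 -439.3  104.6] 23.4
310 [ 622.6 -475.8  115.1] [ 630.9 -454.1  115. ] 23.3
```

```bash
cat >> h.py <<'E'
YAW=-27.;GF=np.array([519,-411,55.]);cy,sy=np.cos(np.radians(YAW)),np.sin(np.radians(YAW))
MX=np.array([cy,sy,0]);U=MX*np.cos(np.radians(18))+np.array([0,0,np.sin(np.radians(18))]);N=np.array([0,0,1])*np.cos(np.radians(18))-MX*np.sin(np.radians(18))
RG=toolR(YAW,40);G=GF+16*U+10*N+19*RG[:,2]
E
python3 - <<'E'
from h import *
print(G)
p0,R0=cmd();rv=Rn.from_matrix(R0.T@RG).as_rotvec()
A=G-40*RG[:,2]
rows([(p0+(A-p0)*.5,R0@Rn.from_rotvec(rv*.5).as_matrix()),(A,RG),(G-20*RG[:,2],RG),(G,RG)])
E
```

```text
[ 540.68683052 -422.04999207   54.89999265]
dp [0.004, 0.01, 0.198] ang [0.01, 0.0, 0.012]
dp [0.008, 0.021, 0.396] ang [0.019, 0.0, 0.024]
dp [0.008, 0.015, 0.495] ang [0.019, 0.0, 0.024]
dp [0.008, 0.009, 0.595] ang [0.019, 0.0, 0.024]
```

Emit:
step_arm(
  targets=[
    {"dp": [0.004,0.01,0.15],"angular": [0.01,0,0.012],"fingers": 0.44},
    {"dp": [0.008,0.021,0.3],"angular": [0.019,0,0.024],"fingers": 0.44},
    {"dp": [0.008,0.02,0.4],"angular": [0.019,0,0.024],"fingers": 0.44},
    {"dp": [0.008,0.015,0.46],"angular": [0.019,0,0.024],"fingers": 0.44},
    {"dp": [0.008,0.012,0.52],"angular": [0.019,0,0.024],"fingers": 0.44},
    {"dp": [0.008,0.01,0.57],"angular": [0.019,0,0.024],"fingers": 0.44},
    {"dp": [0.008,0.009,0.595],"angular": [0.019,0,0.024],"fingers": 0.44},
    {"dp": [0.008,0.009,0.595],"angular": [0.019,0,0.024],"fingers": 0.44},
  ],
)

```text
time: 5.15
tool_pos: [540.7, -421.9, 54.6]
tcp_rot: [179.9, 40.0, 152.9]
ft_force: [-0.0, 0.2, 0.2]
finger_gap: 48.0
grip_force: 0.0
```

```bash
python3 - <<'E'
from h import *
done([.008,.009,.595],[.019,0,.024]);print(cmd()[0])
P=camera_params('wrist');i=snapshot('wrist');s=snapshot('scene')
w=cv2.resize(i[100:400,100:460],(600,500));q=cv2.resize(s[220:330,300:410],(500,500));w=w[:, :]
cv2.imwrite('pics/w2.png',cv2.resize(np.hstack([w,q]),(800,364)))
snapshot('side')
d=pinpoint('wrist','green_front');print(d and d[0], d and atz('wrist',d[0]['at'],55,P))
E
```

```text
[ 540.71136382 -422.02178762   54.96085105]
[] []
```

View pics/w2.png

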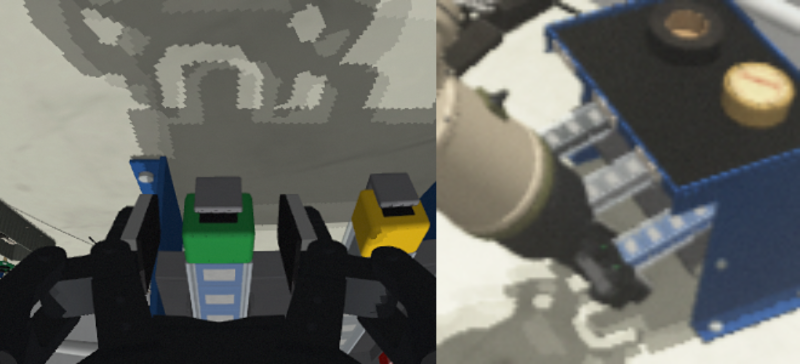

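Emit:
step_arm(
  targets=[
    {"fingers": 1},
    {"fingers": 1},
    {"fingers": 1},
    {"fingers": 1},
    {"fingers": 1},
    {"fingers": 1},
    {"fingers": 1},
    {"fingers": 1},
  ],
  newtons=70,
)

```text
validation failed for argument at $.ta...
```

```bash
python3 - <<'E'
from h import *
R0=RG;p0,R0=cmd();Y=np.array([-sy,cy,0]);piv=GF+180*U
L=[]
for k in range(1,8):
    a=5.7*k/7;Q=Rn.from_rotvec(Y*np.radians(a)).as_matrix();L.append((piv+Q@(p0-piv),Q@R0))
rows(L);print(L[-1][0]-p0)
ax=Q@U;print('axis in tool',(L[-1][1].T@ax))
E
```

```text
dp [-0.004, 0.0, -0.011] ang [0.0, 0.005, 0.0]
dp [-0.008, 0.0, -0.021] ang [0.0, 0.009, 0.0]
dp [-0.012, 0.0, -0.031] ang [0.0, 0.014, 0.0]
dp [-0.016, 0.0, -0.042] ang [0.0, 0.018, 0.0]
dp [-0.02, 0.0, -0.052] ang [0.0, 0.023, 0.0]
dp [-0.025, 0.0, -0.062] ang [0.0, 0.027, 0.0]
dp [-0.029, 0.0, -0.072] ang [0.0, 0.032, 0.0]
[-4.27888904  2.18020286 14.8594709 ]
axis in tool [-9.27010335e-01  4.47000068e-04  3.75035517e-01]
```

Emit:
step_arm(
  targets=[
    {"dp": [0,0,0],"angular": [0,0,0],"fingers": 1},
    {"dp": [0,0,0],"angular": [0,0,0],"fingers": 1},
    {"dp": [0,0,0],"angular": [0,0,0],"fingers": 1},
    {"dp": [0,0,0],"angular": [0,0,0],"fingers": 1},
    {"dp": [0,0,0],"angular": [0,0,0],"fingers": 1},
    {"dp": [0,0,0],"angular": [0,0,0],"fingers": 1},
    {"dp": [0,0,0],"angular": [0,0,0],"fingers": 1},
    {"dp": [0,0,0],"angular": [0,0,0],"fingers": 1},
  ],
  newtons=70,
)

```text
time: 6.35
tool_pos: [540.8, -422.2, 55.6]
tcp_rot: [179.9, 40.1, 152.9]
ft_force: [-3.8, 3.4, 6.4]
finger_gap: 22.8
grip_force: 69.0
```

Emit:
step_arm(
  targets=[
    {"dp": [-0.004,0,-0.011],"angular": [0,0.005,0],"fingers": 1},
    {"dp": [-0.008,0,-0.021],"angular": [0,0.009,0],"fingers": 1},
    {"dp": [-0.012,0,-0.031],"angular": [0,0.014,0],"fingers": 1},
    {"dp": [-0.016,0,-0.042],"angular": [0,0.018,0],"fingers": 1},
    {"dp": [-0.02,0,-0.052],"angular": [0,0.023,0],"fingers": 1},
    {"dp": [-0.025,0,-0.062],"angular": [0,0.027,0],"fingers": 1},
    {"dp": [-0.029,0,-0.072],"angular": [0,0.032,0],"fingers": 1},
    {"dp": [-0.029,0,-0.072],"angular": [0,0.032,0],"fingers": 1},
  ],
)

```text
time: 7.35
tool_pos: [536.8, -420.1, 70.3]
tcp_rot: [179.9, 34.3, 153.0]
ft_force: [0.3, -0.3, 0.3]
finger_gap: 23.1
grip_force: 68.5
```

```bash
python3 - <<'E'
from h import *
done([-.029,0,-.072],[0,.032,0]);print(cmd()[0],sense()['wrist_torque'])
i=snapshot('wrist');s=snapshot('scene');t=snapshot('side')
f=lambda a:cv2.resize(a,(400,400),interpolation=cv2.INTER_CUBIC)
cv2.imwrite('pics/w3.png',np.hstack([f(i[100:400,130:430]),f(s[220:330,300:410])]))
E
```

```text
[ 536.40652073 -419.85376013   69.71781493] [ 0.00231716  0.07145598 -0.0964131 ]
```

View pics/w3.png

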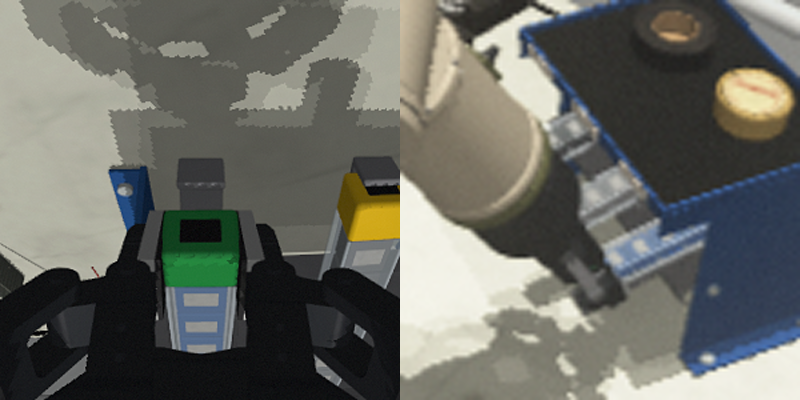

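Emit:
step_arm(
  targets=[
    {"dp": [0.023,0,-0.009],"angular": [0,0,0],"fingers": 1},
    {"dp": [0.07,0,-0.028],"angular": [0,0,0],"fingers": 1},
    {"dp": [0.116,0,-0.047],"angular": [0,0,0],"fingers": 1},
    {"dp": [0.162,0,-0.066],"angular": [0,0,0],"fingers": 1},
    {"dp": [0.209,0,-0.085],"angular": [0,0,0],"fingers": 1},
    {"dp": [0.255,0,-0.103],"angular": [0,0,0],"fingers": 1},
    {"dp": [0.301,0,-0.122],"angular": [0,0,0],"fingers": 1},
    {"dp": [0.348,0,-0.141],"angular": [0,0,0],"fingers": 1},
  ],
)

```text
time: 8.5
tool_pos: [470.5, -386.3, 53.8]
tcp_rot: [179.9, 34.3, 152.9]
ft_force: [-0.6, -0.1, -0.2]
finger_gap: 22.9
grip_force: 68.5
```

```bash
python3 - <<'E'
from h import *
done([.348,0,-.141],[0,0,0]);print(cmd()[0],sense()['wrist_torque'])
E
```

```text
[ 471.01930239 -386.51222726   53.8353131 ] [ 0.24070124  0.43182261 -0.01923962]
```

Emit:
step_arm(
  targets=[
    {"dp": [0.05,0,-0.02],"angular": [0,0,0],"fingers": 1},
    {"dp": [0.1,0,-0.041],"angular": [0,0,0],"fingers": 1},
    {"dp": [0.155,0,-0.063],"angular": [0,0,0],"fingers": 1},
    {"dp": [0.209,0,-0.085],"angular": [0,0,0],"fingers": 1},
    {"dp": [0.262,0,-0.106],"angular": [0,0,0],"fingers": 1},
    {"dp": [0.315,0,-0.128],"angular": [0,0,0],"fingers": 1},
    {"dp": [0.36,0,-0.146],"angular": [0,0,0],"fingers": 1},
    {"dp": [0.39,0,-0.158],"angular": [0,0,0],"fingers": 1},
  ],
)

```text
time: 9.5
tool_pos: [397.2, -348.9, 35.9]
tcp_rot: [179.9, 34.3, 152.9]
ft_force: [0.0, 0.3, -0.9]
finger_gap: 23.1
grip_force: 68.5
```

```bash
python3 - <<'E'
from h import *
done([.39,0,-.158],[0,0,0]);print(cmd()[0],sense()['wrist_torque'],sense()['joint_pos'])
i=snapshot('wrist');s=snapshot('scene');t=snapshot('side')
f=lambda a:cv2.resize(a,(400,400),interpolation=cv2.INTER_CUBIC)
cv2.imwrite('pics/w4.png',np.hstack([f(i[100:400,130:430]),f(s[210:350,270:410])]))
# up/back: move
p,R=cmd();rows([(p+[-60*cy,-60*sy,30],R),(p+[-70*cy,-70*sy,150],R)])
E
```

```text
[ 397.74225512 -349.14759381   36.03310786] [ 0.21591307  0.41624001 -0.00385471] [ -58.9378066   -18.73949329  138.7680989    32.08199004   34.23487526
 -144.6026615 ]
dp [0.163, 0.0, -0.293] ang [0.0, 0.0, 0.0]
dp [-0.133, 0.001, -0.817] ang [0.0, 0.0, 0.0]
```

View pics/w4.png

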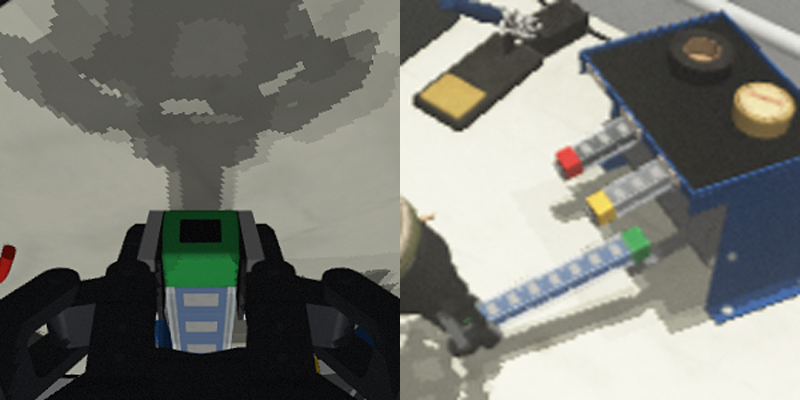

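Emit:
step_arm(
  targets=[
    {"dp": [0.03,0,-0.06],"angular": [0,0,0],"fingers": 1},
    {"dp": [0.06,0,-0.15],"angular": [0,0,0],"fingers": 1},
    {"dp": [0.04,0,-0.28],"angular": [0,0,0],"fingers": 1},
    {"dp": [0,0,-0.42],"angular": [0,0,0],"fingers": 1},
    {"dp": [-0.05,0,-0.55],"angular": [0,0,0],"fingers": 1},
    {"dp": [-0.1,0,-0.68],"angular": [0,0,0],"fingers": 1},
    {"dp": [-0.15,0,-0.78],"angular": [0,0,0],"fingers": 1},
    {"dp": [-0.18,0,-0.82],"angular": [0,0,0],"fingers": 1},
  ],
)

```text
time: 10.65
tool_pos: [342.2, -321.8, 194.0]
tcp_rot: [-180.0, 34.4, 153.0]
ft_force: [-0.1, 0.2, -1.6]
finger_gap: 23.3
grip_force: 68.6
```

```bash
cat > fit.py <<'E'
from h import *
from scipy.optimize import minimize
def proj(cam,X):
    P=camera_params(cam);f=210/np.tan(np.radians(P['vfov']/2));Y=np.array(X)@np.array(P['R']).T+np.array(P['t'])
    return Y[:,:2]/Y[:,2:]*f+[P['cx'],P['cy']]
E
python3 - <<'E'
from fit import *
done([-.18,0,-.82],[0,0,0]);print(cmd()[0])
H={}
for c in('scene','side'):
    snapshot(c);m=masks_of(c,'kit_tray')
    if not m: continue
    print(c,[(x['conf'],x['pixels'].sum()) for x in m])
    M=m[0]['pixels'].astype(np.uint8);k=max(cv2.findContours(M,0,2)[0],key=cv2.contourArea);z=np.zeros((840*2,1120*2),np.uint8)
    cv2.fillConvexPoly(z,cv2.convexHull(k)*4+2,1);H[c]=z
def cost(q,cs):
    x,y,a=q;a=np.radians(a);s=0
    X=[[x+u*np.cos(a)-v*np.sin(a),y+u*np.sin(a)+v*np.cos(a),w] for u in(-110,110) for v in(-85,85) for w in(0,30)]
    for c in cs:
        z=np.zeros_like(H[c]);h=cv2.convexHull((proj(c,X)*4+2).astype(np.float32)).round().astype(np.int32);cv2.fillConvexPoly(z,h,1)
        s+=1-(z&H[c]).sum()/(z|H[c]).sum()
    return s
for cs in (['scene','side'],['scene'],['side']):
    r=minimize(cost,[554,227,26],args=(cs,),method='Nelder-Mead',options=dict(initial_simplex=[[554,227,20],[564,227,26],[554,237,26],[550,222,32]],xatol=.05,fatol=1e-4))
    x,y,a=r.x;b=np.radians(a);print(cs,r.x.round(1),round(r.fun,3),'notch',(x+45*np.sin(b)).round(1),(y-45*np.cos(b)).round(1))
E
```

```text
[ 341.86766316 -320.94657141  191.83661331]
scene [(0.98, np.int64(399))]
side [(0.91, np.int64(8220))]
['scene', 'side'] [550.4 227.   24.4] 0.866 notch 569.0 186.1
['scene'] [697.4 244.7  49.7] 0.818 notch 731.8 215.6
['side'] [550.3 227.1  24.5] 0.006 notch 569.0 186.1
```

```bash
cat >> h.py <<'E'
A0=24.5;C0=np.array([569,186,18.])
def place(C,a,lean=22.0,s=16):
    R=toolR(a,lean);u=np.array([np.cos(np.radians(a)),np.sin(np.radians(a)),0])
    return C-(90-s)*u+[0,0,10]+19*R[:,2],R
E
python3 - <<'E'
from h import *
print(atz('scene',[264,225],50))
pT,RT=place(C0+[0,0,90],A0);print(pT);p,R=cmd()
w1=(np.array([400,-150,225.]),toolR(-10,30));w2=(np.array([460,15,225.]),toolR(8,26))
rows([w1])
for a,b in((w1,w2),(w2,(pT,RT))):
    json.dump([a[0].tolist(),a[1].tolist()],open('cmd.json','w'));rows([b])
json.dump([p.tolist(),R.tolist()],open('cmd.json','w'))
E
```

```text
[612.08364741 -34.06327349  50.        ]
[508.1395383  158.26428968 100.38350676]
dp [0.014, 0.894, -0.209] ang [-0.05, 0.024, -0.08]
dp [-0.132, 0.865, 0.076] ang [-0.047, 0.022, -0.088]
dp [-0.031, 0.676, 0.708] ang [-0.037, 0.022, -0.084]
```

Emit:
step_arm(
  targets=[
    {"dp": [0,0.07,-0.06],"angular": [-0.005,0.002,-0.008],"fingers": 1},
    {"dp": [0.004,0.2,-0.12],"angular": [-0.012,0.006,-0.02],"fingers": 1},
    {"dp": [0.007,0.35,-0.17],"angular": [-0.02,0.01,-0.032],"fingers": 1},
    {"dp": [0.009,0.5,-0.2],"angular": [-0.028,0.013,-0.045],"fingers": 1},
    {"dp": [0.011,0.63,-0.21],"angular": [-0.036,0.017,-0.057],"fingers": 1},
    {"dp": [0.013,0.75,-0.21],"angular": [-0.042,0.02,-0.067],"fingers": 1},
    {"dp": [0.014,0.84,-0.21],"angular": [-0.047,0.022,-0.075],"fingers": 1},
    {"dp": [0.014,0.89,-0.21],"angular": [-0.05,0.024,-0.08],"fingers": 1},
  ],
)

```text
time: 11.85
tool_pos: [415.9, -158.3, 223.3]
tcp_rot: [179.5, 28.9, 170.0]
ft_force: [-0.6, 1.2, -1.0]
finger_gap: 23.2
grip_force: 68.8
```

Emit:
step_arm(
  targets=[
    {"dp": [-0.01,0.07,0.005],"angular": [-0.004,0.002,-0.007],"fingers": 1},
    {"dp": [-0.03,0.2,0.018],"angular": [-0.011,0.005,-0.02],"fingers": 1},
    {"dp": [-0.053,0.35,0.03],"angular": [-0.019,0.009,-0.036],"fingers": 1},
    {"dp": [-0.076,0.5,0.044],"angular": [-0.027,0.013,-0.05],"fingers": 1},
    {"dp": [-0.096,0.63,0.055],"angular": [-0.034,0.016,-0.064],"fingers": 1},
    {"dp": [-0.114,0.75,0.066],"angular": [-0.041,0.019,-0.076],"fingers": 1},
    {"dp": [-0.127,0.83,0.073],"angular": [-0.045,0.021,-0.084],"fingers": 1},
    {"dp": [-0.132,0.865,0.076],"angular": [-0.047,0.022,-0.088],"fingers": 1},
  ],
)

```text
time: 12.85
tool_pos: [475.4, 6.3, 224.5]
tcp_rot: [179.2, 25.1, -172.1]
ft_force: [-0.1, -0.1, -0.2]
finger_gap: 22.7
grip_force: 68.8
```

```bash
python3 - <<'E'
from h import *
done([.014,.89,-.21],[-.05,.024,-.08]);done([-.132,.865,.076],[-.047,.022,-.088]);print(cmd()[0],Rn.from_matrix(cmd()[1]).as_euler('xyz',True),sense()['joint_pos'].round(0))
pT,RT=place(C0+[0,0,90],A0);lin(pT,RT,4)
E
```

```text
[459.62161434  14.45457443 225.42139812] [ 179.8808746    25.96981989 -172.11960612] [ -13.  -40.  128.   10.   68. -112.]
dp [-0.008, 0.169, 0.178] ang [-0.009, 0.005, -0.021]
dp [-0.015, 0.339, 0.356] ang [-0.018, 0.011, -0.042]
dp [-0.023, 0.508, 0.534] ang [-0.028, 0.016, -0.063]
dp [-0.031, 0.678, 0.712] ang [-0.037, 0.022, -0.084]
```

```bash
cat >> h.py <<'E'
def resync():
    s=sense();json.dump([np.array(s['tool_pos']).tolist(),Rn.from_euler('xyz',s['tcp_rot'],degrees=True).as_matrix().tolist()],open('cmd.json','w'))
E
python3 - <<'E'
from h import *
resync()
pT,RT=place(C0+[0,0,90],A0);lin(pT,RT,4)
E
```

```text
dp [0.006, 0.18, 0.171] ang [-0.008, 0.004, -0.021]
dp [0.012, 0.361, 0.342] ang [-0.016, 0.009, -0.042]
dp [0.017, 0.541, 0.513] ang [-0.025, 0.013, -0.063]
dp [0.023, 0.721, 0.684] ang [-0.033, 0.018, -0.085]
```

Emit:
step_arm(
  targets=[
    {"dp": [0.002,0.1,0.03],"angular": [-0.004,0.002,-0.01],"fingers": 1},
    {"dp": [0.006,0.25,0.08],"angular": [-0.01,0.005,-0.03],"fingers": 1},
    {"dp": [0.012,0.42,0.16],"angular": [-0.018,0.01,-0.048],"fingers": 1},
    {"dp": [0.017,0.56,0.28],"angular": [-0.025,0.013,-0.063],"fingers": 1},
    {"dp": [0.02,0.66,0.42],"angular": [-0.03,0.016,-0.075],"fingers": 1},
    {"dp": [0.023,0.71,0.56],"angular": [-0.033,0.018,-0.083],"fingers": 1},
    {"dp": [0.023,0.721,0.65],"angular": [-0.033,0.018,-0.085],"fingers": 1},
    {"dp": [0.023,0.721,0.684],"angular": [-0.033,0.018,-0.085],"fingers": 1},
  ],
)

```text
time: 13.85
tool_pos: [507.9, 157.1, 99.5]
tcp_rot: [-180.0, 21.9, -155.5]
ft_force: [0.5, 0.3, -1.9]
finger_gap: 22.7
grip_force: 68.9
```

```bash
python3 - <<'E'
from fit import *
done([.023,.721,.684],[-.033,.018,-.085]);print(cmd()[0],sense()['tool_pos'],sense()['tcp_rot'])
i=snapshot('wrist');P=camera_params('wrist');s=snapshot('scene');t=snapshot('side')
json.dump({k:np.array(v).tolist() for k,v in P.items()},open('P2.json','w'));cv2.imwrite('pics/wr5.png',i)
for c in('wrist','scene','side'):
    for n in('green_front','stick_green','empty_notches','kit_tray'): d=pinpoint(c,n);print(c,n,[(np.round(x['at'],1).tolist(),round(x['conf'],2)) for x in d[:2]])
# expected
p,R=cmd();u=np.array([np.cos(np.radians(A0)),np.sin(np.radians(A0)),0]);C=p-19*R[:,2]-[0,0,10]+74*u
for c in('scene','side'): print(c,'exp C,front,rear,notch',proj(c,[C,C-90*u,C+90*u,C0]).round(1).tolist())
f=lambda a:cv2.resize(a,(400,400),interpolation=cv2.INTER_CUBIC)
cv2.imwrite('pics/w5.png',np.hstack([f(i[60:420,100:460]),f(t[240:400,190:350])]))
E
```

```text
[508.12965622 158.21348147 100.45150047] [507.85442056 157.11815161  99.48154251] [-179.99381039   21.89259432 -155.51871598]
wrist green_front [([282.8, 254.4], 0.59)]
wrist stick_green [([283.6, 348.6], 0.69)]
wrist empty_notches [([284.2, 252.2], 0.94)]
wrist kit_tray [([335.1, 238.5], 0.62)]
scene green_front [([191.0, 203.5], 0.72)]
scene stick_green [([205.8, 191.0], 0.51)]
scene empty_notches [([208.0, 207.8], 0.85)]
scene kit_tray [([194.1, 206.6], 0.75), ([207.3, 210.5], 0.68)]
side green_front [([309.8, 306.2], 0.66)]
side stick_green [([264.9, 308.5], 0.86), ([270.4, 339.3], 0.52)]
side empty_notches [([270.0, 339.2], 0.56)]
side kit_tray [([276.0, 359.3], 0.91)]
scene exp C,front,rear,notch [[203.8, 188.2], [192.2, 204.7], [214.4, 173.1], [206.1, 210.2]]
side exp C,front,rear,notch [[269.7, 314.8], [310.6, 305.8], [227.0, 324.3], [269.8, 339.8]]
```

View pics/w5.png

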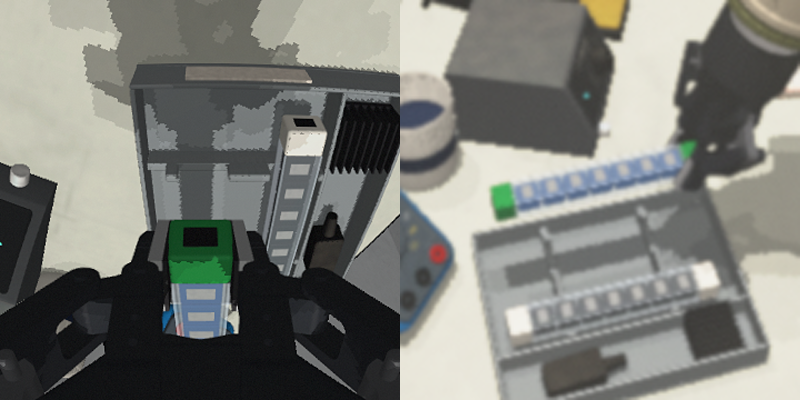

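```bash
cat >> fit.py <<'E'
def projw(X,P):
    Y=np.array(X)@np.array(P['R']).T+np.array(P['t']);f=210/np.tan(np.radians(P['vfov']/2))
    r=np.hypot(Y[:,0],Y[:,1]);a=np.arctan2(r,Y[:,2]);return Y[:,:2]/r[:,None]*(a*f)[:,None]+[P['cx'],P['cy']]
def tr(u,v,w,x=550.3,y=227.1,a=24.5):
    a=np.radians(a);return [x+u*np.cos(a)-v*np.sin(a),y+u*np.sin(a)+v*np.cos(a),w]
E
python3 - <<'E'
from fit import *
P=json.load(open('P2.json'));i=cv2.imread('pics/wr5.png')
K=4;b=cv2.resize(i[100:280,200:400],None,fx=K,fy=K,interpolation=cv2.INTER_CUBIC)[:600]
L=[[tr(-110,-85,30),tr(-110,85,30)],[tr(-110,-85,30),tr(0,-85,30)],[tr(-107,-82,30),tr(0,-82,30)],[tr(-48,-82,30),tr(-48,-61,30),tr(-48,-61,18),tr(-48,-29,18),tr(-48,-29,30),tr(-48,-2,30)]]
for l in L:
    q=((projw(l,P)-[200,100])*K).round().astype(np.int32);cv2.polylines(b,[q],False,(0,0,255),1)
cv2.imwrite('pics/w6.png',b)
E
```

```text
(no output)
```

View pics/w6.png

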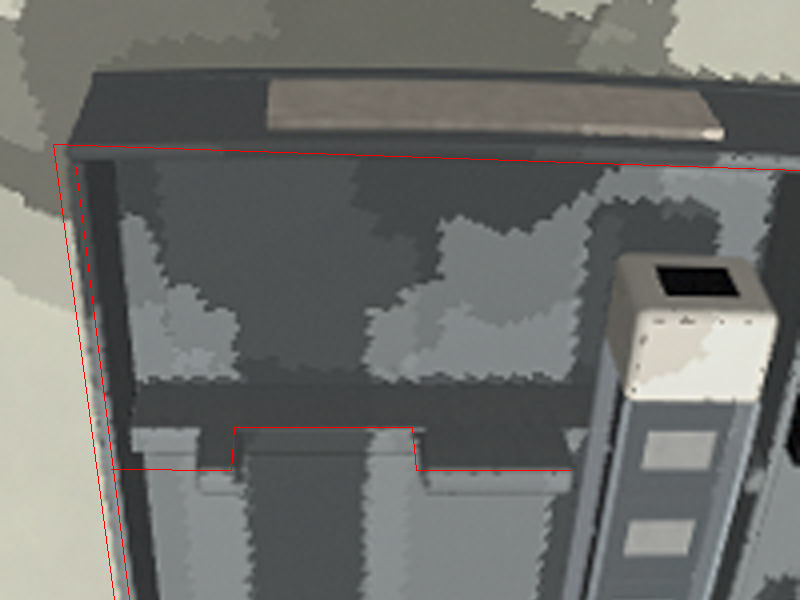

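```bash
sed -i 's/^A0=24.5;C0=.*/A0=23.9;C0=np.array([568.6,187,18.])/' h.py; python3 - <<'E'
from h import *
pT,RT=place(C0+[0,0,50],A0);lin(pT,RT,1)
pT,RT=place(C0+[0,0,10],A0);lin(pT,RT,1)
print(cmd()[1].T@[0,0,-1])
E
```

```text
dp [0.075, 0.009, 0.186] ang [0.001, -0.0, 0.003]
dp [0.149, 0.009, 0.371] ang [0.001, -0.0, 0.003]
[ 3.74266348e-01 -1.08224727e-04  9.27321244e-01]
```

Emit:
step_arm(
  targets=[
    {"dp": [0.019,0.009,0.046],"angular": [0.001,0,0.003],"fingers": 1},
    {"dp": [0.045,0.009,0.112],"angular": [0.001,0,0.003],"fingers": 1},
    {"dp": [0.075,0.009,0.186],"angular": [0.001,0,0.003],"fingers": 1},
    {"dp": [0.1,0.009,0.248],"angular": [0.001,0,0.003],"fingers": 1},
    {"dp": [0.123,0.009,0.306],"angular": [0.001,0,0.003],"fingers": 1},
    {"dp": [0.14,0.009,0.348],"angular": [0.001,0,0.003],"fingers": 1},
    {"dp": [0.149,0.009,0.371],"angular": [0.001,0,0.003],"fingers": 1},
    {"dp": [0.149,0.009,0.371],"angular": [0.001,0,0.003],"fingers": 1},
  ],
)

```text
time: 15.6
tool_pos: [508.1, 159.2, 21.2]
tcp_rot: [-180.0, 22.0, -156.1]
ft_force: [0.4, 0.1, -2.4]
finger_gap: 23.0
grip_force: 68.9
```

```bash
python3 - <<'E'
from fit import *
done([.149,.009,.371],[.001,0,.003]);print(cmd()[0],sense()['tool_pos'],sense()['tcp_rot'],sense()['wrist_torque'])
i=snapshot('wrist');s=snapshot('scene');t=snapshot('side')
print(cmd()[1].T@[0,0,-1])
f=lambda a:cv2.resize(a,(400,400),interpolation=cv2.INTER_CUBIC)
cv2.imwrite('pics/w7.png',np.hstack([f(i[130:330,180:380]),f(t[280:400,200:320])]))
E
```

```text
[507.50152902 159.91503563  20.49132182] [508.0871351  159.17235171  21.176018  ] [-179.99289184   22.03675412 -156.07396354] [-0.1646685   0.38783303 -0.00914984]
[ 3.74262434e-01 -7.22320908e-04  9.27322548e-01]
```

View pics/w7.png

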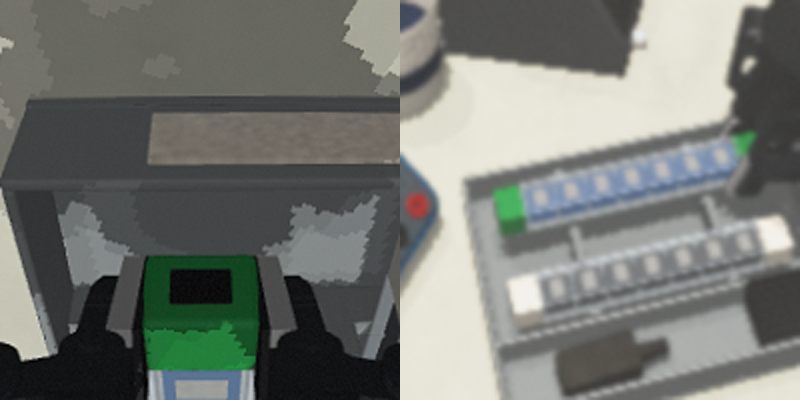

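Emit:
step_arm(
  targets=[
    {"dp": [0.002,0,0.005],"angular": [0,0,0],"fingers": 1},
    {"dp": [0.004,0,0.009],"angular": [0,0,0],"fingers": 1},
    {"dp": [0.006,0,0.014],"angular": [0,0,0],"fingers": 1},
    {"dp": [0.007,0,0.018],"angular": [0,0,0],"fingers": 1},
    {"dp": [0.009,0,0.023],"angular": [0,0,0],"fingers": 1},
    {"dp": [0.011,0,0.028],"angular": [0,0,0],"fingers": 1},
    {"dp": [0.013,0,0.032],"angular": [0,0,0],"fingers": 1},
    {"dp": [0.013,0,0.032],"angular": [0,0,0],"fingers": 1},
  ],
)

```text
time: 16.75
tool_pos: [508.1, 159.2, 14.4]
tcp_rot: [-180.0, 22.0, -156.1]
ft_force: [0.5, 0.5, -1.4]
finger_gap: 22.7
grip_force: 68.9
```

Emit:
step_arm(
  targets=[
    {"dp": [0.001,0,0.002],"angular": [0,0,0],"fingers": 1},
    {"dp": [0.002,0,0.004],"angular": [0,0,0],"fingers": 1},
    {"dp": [0.002,0,0.005],"angular": [0,0,0],"fingers": 1},
    {"dp": [0.003,0,0.007],"angular": [0,0,0],"fingers": 1},
    {"dp": [0.003,0,0.008],"angular": [0,0,0],"fingers": 1},
    {"dp": [0.004,0,0.009],"angular": [0,0,0],"fingers": 1},
    {"dp": [0.004,0,0.009],"angular": [0,0,0],"fingers": 1},
    {"dp": [0.004,0,0.009],"angular": [0,0,0],"fingers": 1},
  ],
)

```text
time: 17.75
tool_pos: [508.2, 159.1, 12.6]
tcp_rot: [-180.0, 22.1, -156.1]
ft_force: [0.6, 0.3, -1.4]
finger_gap: 23.0
grip_force: 68.9
```

```bash
python3 - <<'E'
from fit import *
done([.013,0,.032],[0,0,0]);done([.004,0,.009],[0,0,0]);s=sense();print(cmd()[0],s['tool_pos'],s['wrist_torque'],s['ft_force'])
E
```

```text
[507.42223676 159.88674139  11.61478465] [508.16917948 159.14667062  12.60142884] [-0.13004671  0.32782775  0.00092611] [ 0.63438326  0.33895144 -1.44272144]
```

Emit:
step_arm(
  targets=[
    {"dp": [0.001,0,0.002],"angular": [0,0,0],"fingers": 1},
    {"dp": [0.002,0,0.004],"angular": [0,0,0],"fingers": 1},
    {"dp": [0.002,0,0.005],"angular": [0,0,0],"fingers": 1},
    {"dp": [0.003,0,0.007],"angular": [0,0,0],"fingers": 1},
    {"dp": [0.003,0,0.008],"angular": [0,0,0],"fingers": 1},
    {"dp": [0.004,0,0.009],"angular": [0,0,0],"fingers": 1},
    {"dp": [0.004,0,0.009],"angular": [0,0,0],"fingers": 1},
    {"dp": [0.004,0,0.009],"angular": [0,0,0],"fingers": 1},
  ],
)

```text
time: 18.75
tool_pos: [508.5, 159.2, 11.1]
tcp_rot: [-180.0, 22.1, -156.1]
ft_force: [-2.9, -1.1, 4.9]
finger_gap: 22.8
grip_force: 69.8
```

```bash
python3 - <<'E'
from fit import *
done([.004,0,.009],[0,0,0]);s=sense();print(cmd()[0],s['tool_pos'],s['wrist_torque'],s['ft_force'])
Y=tr(0,1,0,0,0,23.9);print('about Y',s['wrist_torque']@np.array(Y), 'before',np.array([-.13,.328,0])@np.array(Y))
t=snapshot('side');cv2.imwrite('pics/side8.png',t)
i=snapshot('scene')
f=lambda a:cv2.resize(a,(400,400),interpolation=cv2.INTER_CUBIC)
cv2.imwrite('pics/w8.png',np.hstack([f(i[160:260,150:250]),f(t[280:400,200:320])]))
E
```

```text
[507.35937043 159.86030027   9.64619412] [508.48731376 159.21311881  11.11861034] [-0.03463019  0.40079918 -0.0019489 ] [-2.90862102 -1.09722667  4.85275758]
about Y 0.380462370425765 before 0.3525437035982207
```

View pics/w8.png

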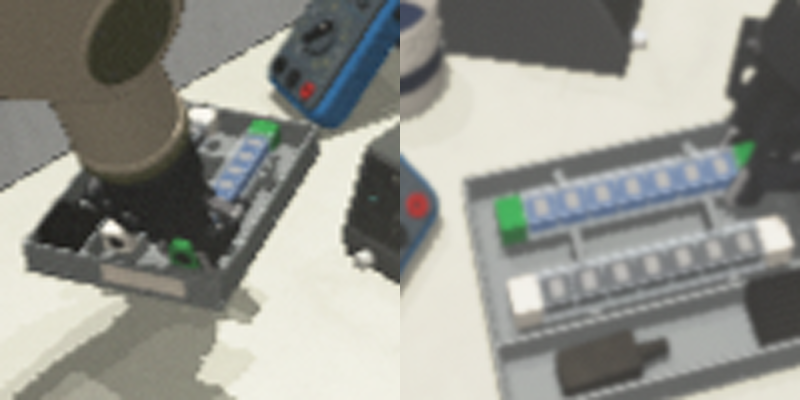

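Emit:
step_arm(
  targets=[
    {"dp": [-0.001,0,-0.003],"angular": [0,0,0],"fingers": 0.72},
    {"dp": [-0.001,0,-0.003],"angular": [0,0,0],"fingers": 0.7},
    {"dp": [-0.001,0,-0.003],"angular": [0,0,0],"fingers": 0.68},
    {"dp": [-0.001,0,-0.003],"angular": [0,0,0],"fingers": 0.66},
    {"dp": [-0.001,0,-0.003],"angular": [0,0,0],"fingers": 0.64},
    {"dp": [-0.001,0,-0.003],"angular": [0,0,0],"fingers": 0.63},
    {"dp": [-0.001,0,-0.003],"angular": [0,0,0],"fingers": 0.62},
    {"dp": [-0.001,0,-0.003],"angular": [0,0,0],"fingers": 0.62},
  ],
)

```text
time: 19.85
tool_pos: [508.1, 159.1, 11.3]
tcp_rot: [-180.0, 22.1, -156.1]
ft_force: [0.2, 0.1, -0.1]
finger_gap: 32.2
grip_force: 0.0
```

```bash
python3 - <<'E'
from fit import *
done([-.001,0,-.003],[0,0,0]);s=sense();print(s['tool_pos'],s['wrist_torque'],s['ft_force'])
snapshot('side')
for n in('green_front','stick_green','empty_notches'): d=pinpoint('side',n);print(n,[(np.round(x['at'],1).tolist(),round(x['conf'],2)) for x in d[:2]])
E
```

```text
[508.05905641 159.10438447  11.25047465] [-0.0711303  0.1647131  0.0289186] [ 0.16446318  0.12782714 -0.14589647]
green_front [([308.8, 331.8], 0.63)]
stick_green []
empty_notches [([271.2, 342.0], 0.92)]
```

Released with no residual force; now straight up, slowly at first.

Emit:
step_arm(
  targets=[
    {"dp": [-0.009,0,-0.023],"angular": [0,0,0],"fingers": 0.62},
    {"dp": [-0.019,0,-0.046],"angular": [0,0,0],"fingers": 0.62},
    {"dp": [-0.037,0,-0.093],"angular": [0,0,0],"fingers": 0.62},
    {"dp": [-0.065,0,-0.16],"angular": [0,0,0],"fingers": 0.62},
    {"dp": [-0.11,0,-0.27],"angular": [0,0,0],"fingers": 0.62},
    {"dp": [-0.16,0,-0.4],"angular": [0,0,0],"fingers": 0.62},
    {"dp": [-0.2,0,-0.5],"angular": [0,0,0],"fingers": 0.62},
    {"dp": [-0.22,0,-0.55],"angular": [0,0,0],"fingers": 0.62},
  ],
)

```text
time: 21.05
tool_pos: [508.6, 159.0, 132.6]
tcp_rot: [-179.9, 22.3, -156.0]
ft_force: [-0.2, 0.2, -0.6]
finger_gap: 32.6
grip_force: 0.0
```

```bash
python3 - <<'E'
from fit import *
i=snapshot('wrist');s=snapshot('scene');t=snapshot('side')
f=lambda a:cv2.resize(a,(266,400),interpolation=cv2.INTER_CUBIC)
cv2.imwrite('pics/w9.png',np.hstack([f(i[100:400,180:380]),f(s[150:300,140:240]),f(t[260:410,205:305])]))
for n in('stick_green','stick_red','stick_yellow'): d=masks_of('scene',n);print(n,[(np.round(x['at'],1).tolist(),round(x['conf'],2)) for x in d[:2]])
E
```

```text
stick_green [([204.1, 213.9], 0.62)]
stick_red [([337.1, 259.5], 0.84)]
stick_yellow [([351.3, 276.4], 0.55)]
```

View pics/w9.png

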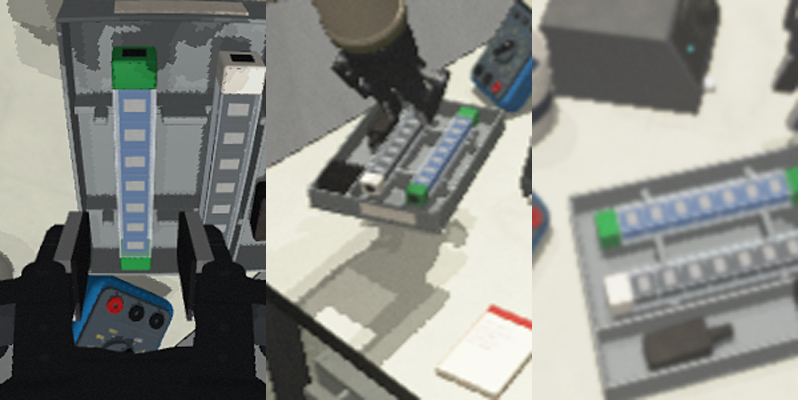

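The green stick lies flat in both empty notches. It is parallel to the white-plugged stick, and the gripper is clear of it.

```bash
python3 -c "
from bench import *
print(hand_in())"
```

```text
the job is handed in; nothing more can be done
None
```

The green-plugged stick is out of the magazine and lies flat, right side up, in the empty pair of notches; the red and yellow sticks were left in their lanes, and the job was handed in at about 21 s.

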